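# Gauge the height of a turned gourd stand

## Robot

A 6-joint arm with a two-finger parallel gripper is mounted at the origin on the work surface. World frame = base frame: x ahead of the robot, y to its left, z up, the work surface at z = 0. Lengths are in mm, angles in degrees, forces in N, time in s.
With the tool pointing down it reaches from about 350 to 850 mm from the base axis. Payload 8.1 kg.
Tool frame: the origin (TCP) lies midway between the tips of the shut fingers; the grasp point (between the pads) lies 19 mm behind it; x points along the fingers, y is the direction in which the jaws open and shut, and the axes are right-handed (so a half turn about x gives the same grasp; the last joint's range is limited). The gripper opens to 85 mm and grips with 20 to 120 N. Pads are 22 mm wide; open, the fingers measure 114 mm over their backs; the gripper's body (76 mm by 85 mm) begins 54 mm behind the grasp point. The pads swing forward as they close: fully open they stand 13 mm farther back than shut.
Start: joints at [-69.408, 7.471, 85.268, -0, 87.261, -4.893], TCP at [258.186, -541.614, 231.292] pointing down, gripper open.
Joint ranges: [-169.43, 169.43], [-51.17, 129.36], [1.28, 143.12], [-76.62, 256.62], [0, 156.53], [-152.29, 152.29]. Speed limits (degrees/s): [136.94, 136.94, 159.86, 180, 180, 180].

## Interface

Orientations are given as [roll, pitch, yaw] about the fixed x, y, z axes, in that order (R = Rz(yaw) Ry(pitch) Rx(roll)).
In Python, from bench import r, snapshot, workorder gives the robot as it stands.
- The arm moves only by the tool send_rows, never from a script. Its arguments are lists of equal length, an entry for each row: "offset": the shift along the tool's x, y, z in cm, a list of three; "dr": the turn, a rotation vector about the tool's x, y, z in degrees, a list of three; "grip": the opening in per cent of the stroke, from 0 (shut) to 100 (fully open). In form: {"offset": [[dx, dy, dz], ...], "dr": [[rx, ry, rz], ...], "grip": [grip, ...]}. A call has 1 to 5 rows; each row shifts and turns the commanded pose from where the row before left it, along the tool's axes as they then stand; what a row does not reach is not made up. A row lasts 1/8 s, in which the tool goes at most 62.5 mm and 10.7 degrees, less where a joint would pass 70% of its speed; a pose out of reach is approached as far as the arm can. A call with a gripper value outside its range is refused whole. The fingers move at their own pace and stop on an object; "force" is the grip in N (left out, the last holds). Time passes only in rows, so rows that do not move let the fingers close. It gives the time, the measured TCP pose, the force and the opening at its end, in the units of the state.
- r.sense(): the state, without advancing time (a new reading comes with each control period).
- snapshot(name): name is "scene" or "top" or "wrist"; returns a dict with "pixels" (480x640x3 uint8, red, green, blue), "fx", "fy", "cx", "cy" (pixels), "world_to_cam" (4x4, takes a point from world to camera coordinates). Camera axes: x right, y up, looking along -z (the intrinsics and any distortion apply to the point x, -y, -z); pixel columns grow to the right and rows downward; lengths in mm; the calibration is good to about 2 mm. A picture is of the moment at which its call begins. There is no depth.
- workorder.hand_in(): hands the job in, once; it reports no verdict.
The state is a dict: "time": time; "joint_pos": joint angles; "qd": joint speeds; "joint_efforts": joint torques, N m; "tool_pos": TCP position; "tcp_rot": TCP orientation; "ft_force": force on the tool from outside, world axes, zero at the start; "wrist_torque": the same for the moment, N m; "finger_gap": finger opening in mm.
Only numpy, scipy, OpenCV 4.12 (cv2) and the standard library are available. Lean on these libraries where they do the work, as an engineer would, in place of code of your own. Each camera call takes 0.05 s, during which the arm holds its last target.

## Task

Pick up the two-legged bridge gauge by its wooden handle and set it down, not dropped, astride the small flanged wooden stand (wide disc below, narrow round neck on top), so that the sprung foot in the middle of the gauge rests on the top of the neck and both legs stand upright on the table on either side. Do not shift the stand, and leave the gauge standing there by itself.

Things in the scene. Friction and masses are not known exactly. Their poses are not given: they have to be found in the camera images.
- gauge: Loose upright bridge gauge, about 0.42 kg; origin on the table midway between its soles, z up. Two aluminium legs (40 mm in x, 12 in y, 85 tall) at y = +-58 mm, 104 mm clear between; beam 24 mm in x, 128 in y, z = 85 to 99. Dark wooden handle on its middle, 26 mm in x, 34 in y, z = 99 to 159: grip across x near z = 130. Indicator rod and scale plate at y = +44 reach z = 165 at most.
- foot (a joint): Slide of the gauge's foot (m): 0 at its lowest, its face 10 mm above the soles, held there by its 40 g and a light spring (15 N/m, 0.45 N preload); grows upward to 0.060. With both soles on the table it reads the height under the foot minus 10 mm: 0.036 on the stand's neck. The gauge's own weight pushes it in.
- foot_face (a point): Centre of the underside of the gauge's foot, a brass disc 30 mm in diameter on the gauge's own z axis, midway between the legs. A thin bar from its top runs to the indicator rod at the gauge's y = +44 mm.
- stand: Loose turned wooden stand, about 0.09 kg, upright; origin at the centre of its underside. Flange 72 mm wide, 16 mm high; round neck 44 mm wide above it; 46 mm tall in all, flat top. Not meant: a plain puck (60 mm wide, 34 tall) and a plain ring (64 mm wide, 26 tall) of the same wood, 120 mm or more away between centres, and a big flanged stand, 120 mm wide, at the table's far edge.
Not all that is in view belongs to the job. Leave any blue look-alike of the gauge alone. What is shaped like the stand but green is not meant.

How it is judged (in metres and radians):
On the way:
1. the gauge is lifted off the table (height (world z) of gauge above 0.03 m), for 0.1 s.
At the end, for the whole second after the job is handed in: The gauge stands released and at rest (under 0.02 m/s) on the table over the flanged stand: foot centre within 16 mm of the stand's axis, soles within 6 mm of the table, gauge and stand upright within 0.1 rad, foot joint reading 0.036 within 0.006, stand within 20 mm of where it was (horizontal distance between foot_face and stand below 0.016 m and value of joint foot between 0.03 and 0.042 m and height (world z) of gauge below 0.006 m and angle between each of gauge, stand's own z axis and vertical below 0.1 rad and linear speed of gauge below 0.02 m/s and distance of stand from where it was at the start of the episode below 0.02 m); the robot touches nothing.
It fails at once if the gauge is dropped: it falls faster than 0.45 m/s with no finger on it (a fall of about 10 mm) (contact force between the fingers and gauge below 0.05 N and linear speed of gauge above 0.45 m/s).
It fails at once if the stand is knocked over (angle between stand's own z axis and vertical above 0.6 rad).
It also fails if it takes over 45 s, if anything falls off the work surface, if the arm or the gripper's body presses on something with over 40 N, if the wrist force passes 120 N, or if a joint passes its speed limit or range.

## Working session

There is one attempt and no reset: what is moved stays moved. The work goes in short steps, Python scripts to look and compute and a tool call to move; the robot and the scene stay as the last step left them, time stands still between calls to the robot, and variables do not carry over. Pictures are saved under pics/ and viewed, and the job is handed in when it is done.

Besides the shell and the picture viewer there is one more tool, called after "Emit:" as name(argument=value, ...), one argument or row to a line, values as JSON. send_rows: Moves the arm, as the interface text tells. Its arguments: {"type":"object","properties":{"offset":{"type":"array","items":{"type":"array","items":{"type":"number"}}},"dr":{"type":"array","items":{"type":"array","items":{"type":"number"}}},"grip":{"type":"array","items":{"type":"number"}},"force":{"type":"number"}},"required":["offset","dr","grip"]}

```bash
ls; mkdir -p pics
python3 - <<'E'
from bench import r, snapshot, workorder
import cv2,numpy as np
print(r.sense())
for n in("scene","top","wrist"):
    s=snapshot(n); cv2.imwrite(f"pics/{n}0.png",s["pixels"][:,:,::-1])
    print(n,{k:v for k,v in s.items() if k!="pixels"})
E
```

```text
pics
{'time': 0.0, 'joint_pos': array([-6.94078666e+01,  7.51653681e+00,  8.53289421e+01,  1.77774711e-03,
        8.72594421e+01, -4.89146798e+00]), 'qd': array([ 0.02383642, -0.03854057, -0.06159339, -0.00866942, -0.15016124,
        0.05276683]), 'joint_efforts': array([ 2.90103917e-04, -5.69406724e+01, -5.00549948e+01, -3.53184532e-05,
        1.46006458e-02,  1.92342270e-05]), 'tool_pos': array([ 258.0085897 , -541.10165883,  230.23274522]), 'tcp_rot': array([-95.86098025,  89.89506401, 109.62253453]), 'ft_force': array([ 0.28246484, -0.30895584,  0.18715965]), 'wrist_torque': array([ 0.0012121 , -0.02705692, -0.03213595]), 'finger_gap': 85.68756477517933}
scene {'fx': 611.8089697288901, 'fy': 611.8089697288901, 'cx': 320.3417142686098, 'cy': 230.91961250568838, 'world_to_cam': array([[ 4.02397928e-02,  9.99095080e-01, -1.37760721e-02,
        -1.30241829e+01],
       [-8.06872726e-01,  4.06237614e-02,  5.89326832e-01,
         3.44477763e+02],
       [ 5.89353174e-01, -1.25988528e-02,  8.07777262e-01,
        -1.32381389e+03],
       [ 0.00000000e+00,  0.00000000e+00,  0.000000
[... 268 characters left out ...]
1,  1.77883945e-02,  2.52765668e-02,
        -4.48616799e+02],
       [-2.52618548e-02, -1.05130863e-03,  9.99680316e-01,
        -8.00373835e+02],
       [ 0.00000000e+00,  0.00000000e+00,  0.00000000e+00,
         1.00000000e+00]])}
wrist {'fx': 415.4350936994294, 'fy': 415.4350936994294, 'cx': 313.4421988082596, 'cy': 248.61138838225463, 'world_to_cam': array([[ 4.29816785e-01, -9.02915981e-01, -5.11744331e-04,
        -5.99893275e+02],
       [ 8.70313725e-01,  4.14447865e-01, -2.66058241e-01,
         3.20119484e+01],
       [ 2.40440329e-01,  1.13910920e-01,  9.63956820e-01,
        -3.78248983e+02],
       [ 0.00000000e+00,  0.00000000e+00,  0.00000000e+00,
         1.00000000e+00]])}
```

View pics/scene0.png

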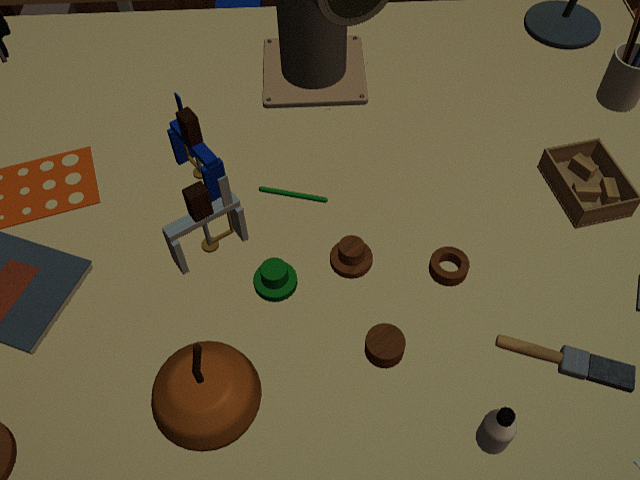

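View pics/top0.png

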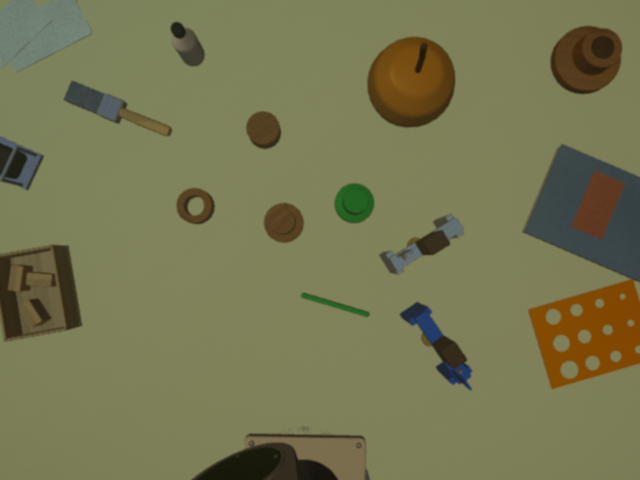

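View pics/wrist0.png

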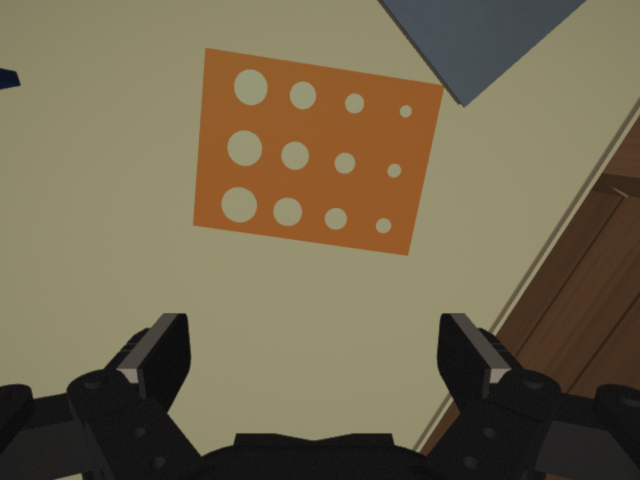

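Candidates:
- **Gauge:** aluminium one at scene (205,215) / top (430,243) is the one I want. The blue look-alike at scene (197,150) / top (437,345) is not.
- **Stand:** brown flanged one at scene (351,255) / top (284,222) is the one I want. Not meant: green at scene (275,278), puck (385,345), ring (449,265), and the big stand at top (588,60).

Next, close crops.

Run:
```python
import cv2,numpy as np
s=cv2.imread("pics/scene0.png");t=cv2.imread("pics/top0.png")
def crop(im,x,y,w,h,k,name):
    c=cv2.resize(im[y:y+h,x:x+w],None,fx=k,fy=k,interpolation=cv2.INTER_CUBIC)
    c=np.clip(c.astype(float)*1.6,0,255).astype('uint8')
    for i in range(0,w,10):
        cv2.line(c,(i*k,0),(i*k,8 if i%50 else 16),(0,0,255),1)
        if i%20==0: cv2.putText(c,str(x+i),(i*k,28),0,.4,(0,0,255),1)
    for i in range(0,h,10):
        cv2.line(c,(0,i*k),(8,i*k),(0,0,255),1)
        if i%20==0: cv2.putText(c,str(y+i),(10,i*k+5),0,.4,(0,0,255),1)
    cv2.imwrite(name,c)
crop(s,150,150,120,130,4,"pics/c1.png")
crop(t,370,200,110,90,7,"pics/c2.png")
crop(s,320,225,70,60,8,"pics/c3.png")
crop(t,250,190,70,65,8,"pics/c4.png")
```

```text
(no output)
```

View pics/c1.png

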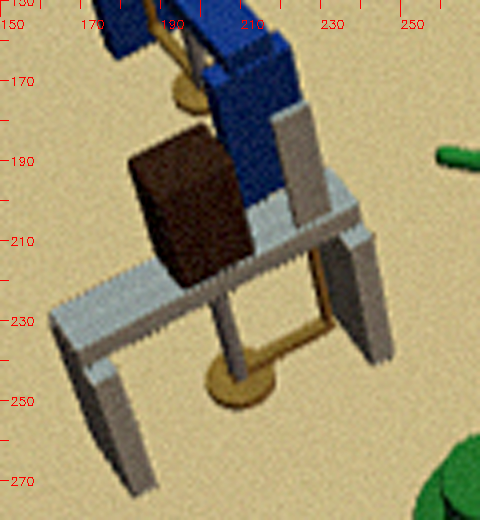

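View pics/c2.png

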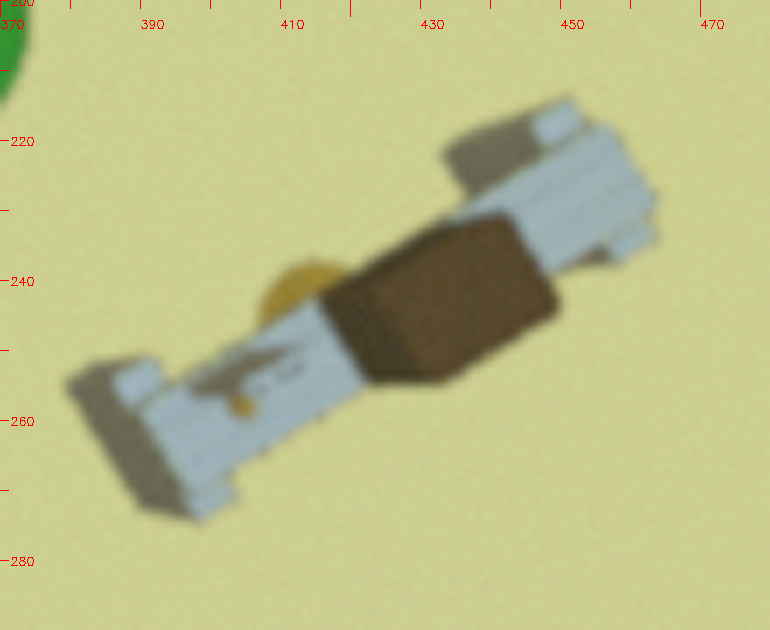

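View pics/c3.png

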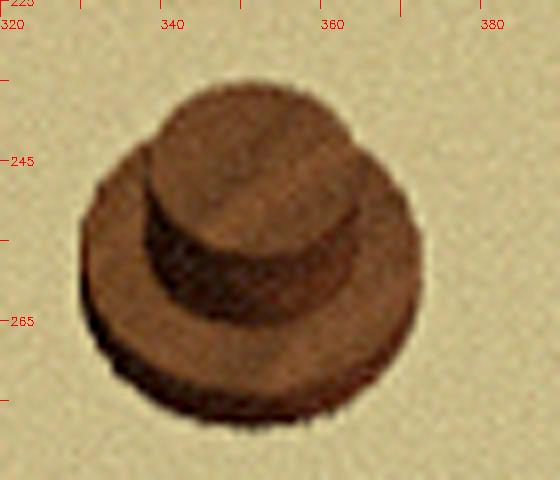

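View pics/c4.png

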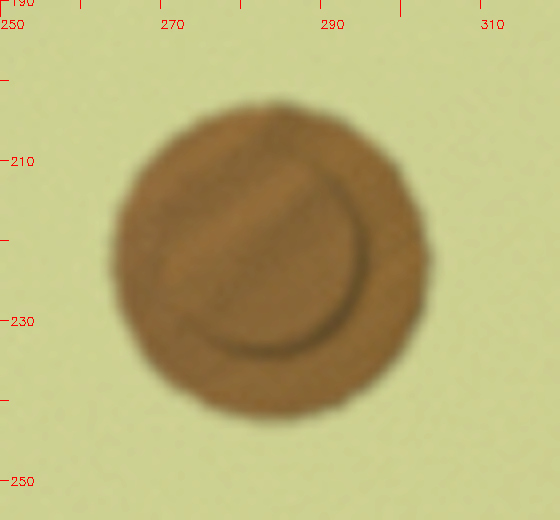

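```bash
cat > h.py <<'E'
import numpy as np, json
from bench import r, snapshot, workorder
def cams():
    out={}
    for n in("scene","top"):
        s=snapshot(n); out[n]={k:v for k,v in s.items() if k!="pixels"}
    return out
def proj(c,P):
    P=np.atleast_2d(P); q=(c["world_to_cam"]@np.c_[P,np.ones(len(P))].T)[:3].T
    return np.c_[c["cx"]+c["fx"]*q[:,0]/-q[:,2], c["cy"]+c["fy"]*-q[:,1]/-q[:,2]]
def tri(obs):
    A=[]
    for c,(u,v) in obs:
        M=c["world_to_cam"][:3]; 
        a=(u-c["cx"])/c["fx"]; b=(v-c["cy"])/c["fy"]
        A+= [M[0]+a*M[2], -M[1]+b*M[2]]
    A=np.array(A); x=np.linalg.lstsq(A[:,:3],-A[:,3],rcond=None)[0]; return x
E
cat > fit.py <<'E'
from h import *
from scipy.optimize import least_squares
C=cams(); S,T=C["scene"],C["top"]
# gauge frame pts: image pts.
sc=[((-12,-64,99),(162.5,229.5)),((12,-64,99),(170,237.5)),((12,64,99),(239.2,201.2)),
((20,-64,0),(183.7,273.7)),((20,-52,0),(189.5,271.7)),((20,52,0),(243.7,240.5)),((20,64,0),(248,238.7)),
((-13,-17,159),(182,190)),((-13,17,159),(201.2,181.2)),((13,17,159),(209.5,191.2))]
tp=[((12,64,99),(390,258.6)),((-12,64,99),(397.1,269.7)),((12,-64,99),(456.4,217.9)),((-12,-64,99),(464,228.6)),
((20,64,0),(379.7,255)),((-20,64,0),(390,272.6)),((20,-52,0),(433.6,222.1)),((13,-17,159),(442.9,230.3)),((-13,-17,159),(450,243.6)),((-13,17,159),(432.1,254.7))]
def R(a): a=np.radians(a); return np.array([[np.cos(a),-np.sin(a),0],[np.sin(a),np.cos(a),0],[0,0,1]])
def f(p,sep=False):
    o=[]
    for c,l in((S,sc),(T,tp)):
        P=np.array([a for a,_ in l])@R(p[3]).T+p[:3]; o.append(proj(c,P)-np.array([b for _,b in l]))
    return o if sep else np.concatenate(o).ravel()
best=min((least_squares(f,[450,-280,0,y],loss='soft_l1') for y in(30,60,-30,0,-60)),key=lambda q:q.cost)
print(best.x,best.cost); print(np.round(np.hstack(f(best.x,True)),1))
# separate triangulation handle top centre, stand
for a in((-13,-17,159),(-13,17,159),(12,64,99),(12,-64,99)):
    print(a,tri([(S,dict(sc)[a]),(T,dict(tp)[a])]))
# stand: neck top centre / flange centre
neckS=(320+252/8,225+168/8); neckT=(250+270/8,190+262/8)
print("neck",tri([(S,neckS),(T,neckT)]))
flT=(250+270/8,190+262/8)
E
python3 fit.py
```

```text
[ 454.60655494 -193.66496548   -2.9265478    32.72878363] 14.147997615106203
[[-0.6 -1.3 -0.7 -0.2]
 [-1.2  0.9  0.1  1.4]
 [ 0.7 -0.3 -0.1 -1. ]
 [-0.1  2.1  0.2  0.9]
 [ 0.5  0.6 -1.4 -0.3]
 [-0.5  2.3 -0.2  0.6]
 [ 1.1  0.8 -2.  -0.5]
 [-1.2 -0.2 -1.  -1.1]
 [-0.6 -1.3  1.2  0.5]
 [-0.7 -0.7 -0.3  1.4]]
(-13, -17, 159) [ 453.54392708 -213.04918639  156.40288227]
(-13, 17, 159) [ 436.63777711 -186.12295752  155.70529989]
(12, 64, 99) [ 429.82856962 -134.61744305   95.01587709]
(12, -64, 99) [ 497.71653385 -240.15471867   96.40213689]
neck [489.2707226   44.00345707  40.19352033]
```

Run:
```python
from h import *
C=cams(); S,T=C["scene"],C["top"]
print(tri([(S,(351.4,246.0)),(T,(282.5,221.2))]))
from scipy.optimize import least_squares
th=np.linspace(0,2*np.pi,200)
def ext(c,p,rad,z):
    q=proj(c,np.c_[p[0]+rad*np.cos(th),p[1]+rad*np.sin(th),0*th+z+p[2]]); return np.r_[q.min(0),q.max(0)]
def f(p):
    o=[]
    e=ext(S,p,22,46); o+=list(e-np.array([338.3,235.3,364.7,257]))
    e=ext(S,p,36,0);  o+=[e[3]-278.4]
    e=ext(S,p,36,16); o+=[e[0]-330,e[2]-372.7]
    e=ext(T,p,36,16); o+=list(e-np.array([263.8,202.7,303.8,242.5]))
    e=ext(T,p,22,46); o+=[e[2]-295.6,e[3]-234.3]
    return np.array(o)
s=least_squares(f,[489,44,0],loss='soft_l1');print(s.x,np.round(f(s.x),1))
```

```text
[491.65353101  44.76546252  43.75980369]
[491.30295589  44.87441029  -1.84616914] [-0.2 -0.6  0.3 -0.1  0.9 -0.5 -0.1  0.1  0.2 -0.1  0.2 -0.4 -0.3]
```

```bash
cat >> h.py <<'E'
from scipy.spatial.transform import Rotation as Ro
def Rt(s): return Ro.from_euler('xyz',s["tcp_rot"],degrees=True).as_matrix()
def plan(tgt,yaw):
    "offset in tool axes cm to target TCP, turn about tool axes to have tool x down and y along yaw (mod 180)"
    s=r.sense(); R=Rt(s)
    d=R.T@(np.array(tgt)-s["tool_pos"])/10
    print("t",round(s["time"],2),"tcp",np.round(s["tool_pos"],1),"j",np.round(s["joint_pos"],1),"F",np.round(s["ft_force"],1),"gap",round(s["finger_gap"],1))
    print("R",np.round(R,3).tolist()); print("offset cm (tool now)",np.round(d,2))
    for y in(yaw,yaw+180):
        a=np.radians(y); X=np.array([0,0,-1.]);Y=np.array([np.cos(a),np.sin(a),0]);G=np.c_[X,Y,np.cross(X,Y)]
        print(y,"turn",np.round(Ro.from_matrix(R.T@G).as_rotvec(degrees=True),2))
E
python3 -c "
from h import *
plan([454.6,-193.7,250],32.7)"
```

```text
t 0.35 tcp [ 258.2 -541.5  231.1] j [-69.4   7.5  85.3  -0.   87.3  -4.9] F [-0.  -0.1 -0.6] gap 85.3
R [[-0.0, 0.43, -0.903], [0.0, -0.903, -0.43], [-1.0, -0.0, -0.0]]
offset cm (tool now) [ -1.88 -22.94 -32.7 ]
32.7 turn [-9.721e+01 -2.000e-02  2.000e-02]
212.7 turn [8.279e+01 1.000e-02 2.000e-02]
```

Emit:
send_rows(
  offset=[
    [-0.4, -2.5, -3.5],
    [-0.4, -2.5, -3.5],
    [-0.4, -2.5, -3.5],
    [-0.4, -2.5, -3.5],
    [-0.3, -2.5, -3.5],
  ],
  dr=[
    [0, 0, 0],
    [0, 0, 0],
    [0, 0, 0],
    [0, 0, 0],
    [0, 0, 0],
  ],
  grip=[100, 100, 100, 100, 100],
)

```text
time: 0.98
tool_pos: [362.9, -352.3, 250.6]
tcp_rot: [112.6, 90.0, -41.9]
ft_force: [0.8, 0.2, -0.6]
finger_gap: 85.3
```

Emit:
send_rows(
  offset=[
    [0, 0, 0],
    [0, 0, 0],
    [0, 0, 0],
    [0, 0, 0],
    [0, 0, 0],
  ],
  dr=[
    [-9.5, 0, 0],
    [-9.5, 0, 0],
    [-9.5, 0, 0],
    [-9.5, 0, 0],
    [-9.5, 0, 0],
  ],
  grip=[100, 100, 100, 100, 100],
)

```text
time: 1.6
tool_pos: [362.4, -353.4, 250.4]
tcp_rot: [59.3, 90.0, -47.4]
ft_force: [-0.2, 0.0, 0.3]
finger_gap: 85.4
```

Emit:
send_rows(
  offset=[
    [0, 0, 0],
    [0, 0, 0],
    [0, 0, 0],
    [0, 0, 0],
    [0, 0, 0],
  ],
  dr=[
    [-9.5, 0, 0],
    [-9.5, 0, 0],
    [-9.5, 0, 0],
    [-9.5, 0, 0],
    [-9.5, 0, 0],
  ],
  grip=[100, 100, 100, 100, 100],
)

```text
time: 2.22
tool_pos: [362.4, -353.5, 250.3]
tcp_rot: [24.1, 90.0, -35.1]
ft_force: [-0.2, 0.4, 0.1]
finger_gap: 85.2
```

```bash
python3 -c "
from h import *
import cv2
plan([454.6,-193.7,250],32.7)
s=snapshot('wrist');cv2.imwrite('pics/w1.png',s['pixels'][:,:,::-1])"
```

```text
t 2.23 tcp [ 362.4 -353.5  250.3] j [-50.1  -7.6  98.4   0.   89.2 -80.9] F [-0.2  0.4  0.1] gap 85.2
R [[0.0, 0.859, 0.512], [-0.0, 0.512, -0.859], [-1.0, 0.0, 0.0]]
offset cm (tool now) [ 0.03 16.1  -9.  ]
32.7 turn [-1.9   0.01 -0.  ]
212.7 turn [ 1.781e+02 -0.000e+00 -1.000e-02]
```

View pics/w1.png

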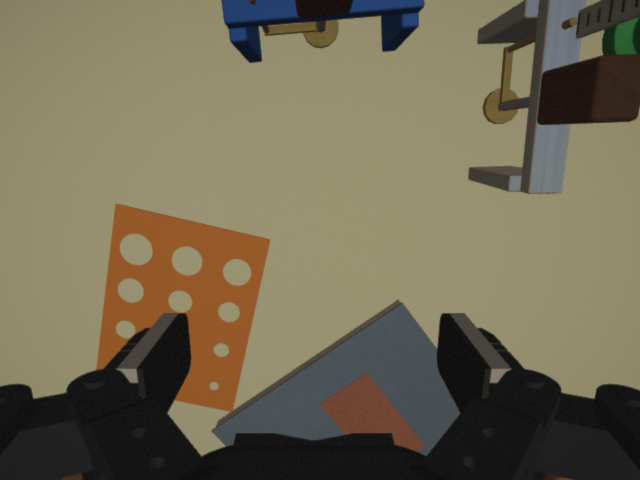

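The wrist view shows the aluminium gauge at right, with its beam upright around column 545, square to the jaws. The blue one is at the top, around (320,20). Next I move over the gauge.

Emit:
send_rows(
  offset=[
    [0, 4, -2.25],
    [0, 4, -2.25],
    [0, 4, -2.25],
    [0, 4.1, -2.25],
    [0, 0, 0],
  ],
  dr=[
    [-1.9, 0, 0],
    [0, 0, 0],
    [0, 0, 0],
    [0, 0, 0],
    [0, 0, 0],
  ],
  grip=[100, 100, 100, 100, 100],
)

```text
time: 2.9
tool_pos: [452.6, -189.4, 250.4]
tcp_rot: [103.8, 90.0, 46.3]
ft_force: [-0.5, -0.4, -0.1]
finger_gap: 85.6
```

```bash
python3 -c "
from h import *
import cv2
plan([454.6,-193.7,111],32.7)
s=snapshot('wrist');cv2.imwrite('pics/w2.png',s['pixels'][:,:,::-1])
c,sn=np.cos(np.radians(32.7)),np.sin(np.radians(32.7))
for p in [(-13,-17,159),(13,-17,159),(-13,17,159),(13,17,159),(0,-64,99),(0,64,99),(20,-58,0),(0,0,10)]:
  print(p,proj(s,[454.6+c*p[0]-sn*p[1],-193.7+sn*p[0]+c*p[1],p[2]]).round(1))
"
```

```text
t 2.9 tcp [ 452.6 -189.4  250.4] j [-28.7 -10.1 100.6   0.   89.5 -61.2] F [-0.5 -0.4 -0.1] gap 85.6
R [[0.001, 0.844, 0.537], [0.001, 0.537, -0.844], [-1.0, 0.001, -0.0]]
offset cm (tool now) [13.94 -0.07  0.47]
32.7 turn [-0.22 -0.01 -0.05]
212.7 turn [ 1.7978e+02 -7.0000e-02  2.0000e-02]
(-13, -17, 159) [[287.5 286.6]]
(13, -17, 159) [[330.9 286.4]]
(-13, 17, 159) [[286.3 231.3]]
(13, 17, 159) [[331.3 231.1]]
(0, -64, 99) [[310.4 316.2]]
(0, 64, 99) [[309.2 144.6]]
(20, -58, 0) [[331.1 268.3]]
(0, 0, 10) [[310.5 212.7]]
```

View pics/w2.png

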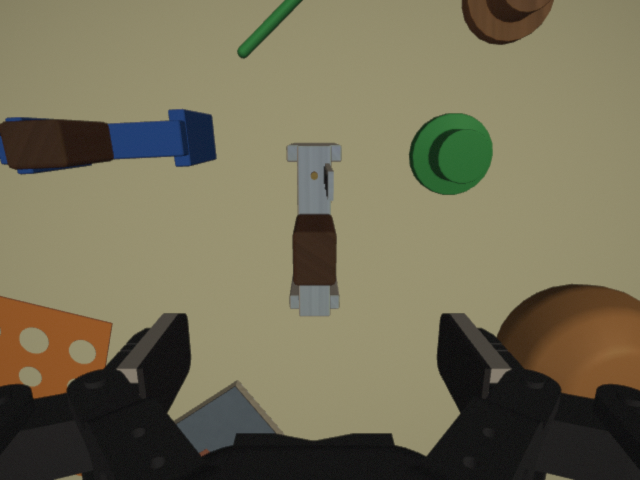

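The handle top in the wrist view spans columns 293–336 and rows 231–285. That is centred between the jaws (about 313.5), so I shift 0.47 cm along tool z and descend.

Emit:
send_rows(
  offset=[
    [0, 0.05, 0.47],
    [4, 0, 0],
    [4, 0, 0],
    [3, 0, 0],
    [2.9, 0, 0],
  ],
  dr=[
    [-0.2, 0, 0],
    [0, 0, 0],
    [0, 0, 0],
    [0, 0, 0],
    [0, 0, 0],
  ],
  grip=[100, 100, 100, 100, 100],
  force=50,
)

```text
time: 3.58
tool_pos: [453.7, -197.1, 110.1]
tcp_rot: [-112.9, 90.0, -170.5]
ft_force: [0.4, -0.5, 0.4]
finger_gap: 85.2
```

```bash
python3 -c "
from h import *
import cv2
plan([454.6,-193.7,111],32.7)
s=snapshot('wrist');cv2.imwrite('pics/w3.png',s['pixels'][:,:,::-1])
"
```

```text
t 3.58 tcp [ 453.7 -197.1  110.1] j [-29.4  -3.6 109.5  -0.   74.  -61.8] F [ 0.4 -0.5  0.4] gap 85.2
R [[-0.0, 0.844, 0.536], [-0.0, 0.536, -0.844], [-1.0, -0.0, -0.0]]
offset cm (tool now) [-0.09  0.26 -0.24]
32.7 turn [-0.28 -0.01  0.02]
212.7 turn [1.7972e+02 4.0000e-02 2.0000e-02]
```

View pics/w3.png

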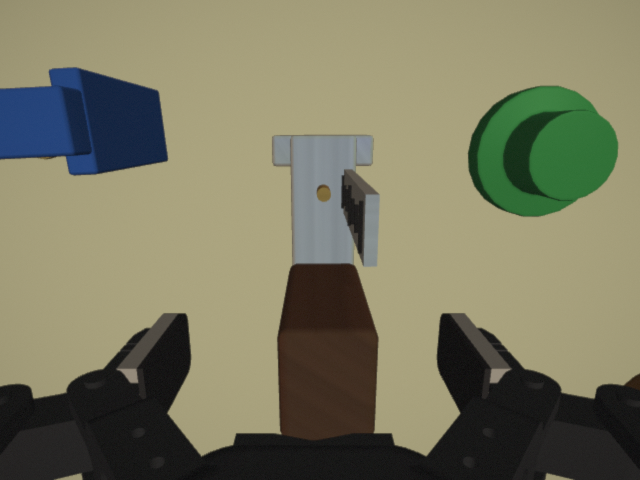

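The handle top spans columns 278–377, about 3 mm right of mid-jaw, so I nudge by that and close.

Emit:
send_rows(
  offset=[
    [0, 0.3, -0.2],
    [0, 0, 0],
    [0, 0, 0],
    [0, 0, 0],
    [0, 0, 0],
  ],
  dr=[
    [-0.3, 0, 0],
    [0, 0, 0],
    [0, 0, 0],
    [0, 0, 0],
    [0, 0, 0],
  ],
  grip=[100, 100, 0, 0, 0],
  force=50,
)

```text
time: 4.25
tool_pos: [456.1, -192.5, 111.7]
tcp_rot: [29.2, 90.0, -27.9]
ft_force: [0.2, 0.8, -0.3]
finger_gap: 32.1
```

Emit:
send_rows(
  offset=[
    [0, 0, 0],
    [0, 0, 0],
    [0, 0, 0],
    [0, 0, 0],
  ],
  dr=[
    [0, 0, 0],
    [0, 0, 0],
    [0, 0, 0],
    [0, 0, 0],
  ],
  grip=[0, 0, 0, 0],
)

```text
time: 4.75
tool_pos: [456.0, -192.5, 111.7]
tcp_rot: [5.1, 90.0, -52.0]
ft_force: [-1.6, 0.1, 5.0]
finger_gap: 25.3
```

```bash
python3 -c "
from h import *
import cv2
plan([454.6,-193.7,111],32.7)
s=snapshot('wrist');cv2.imwrite('pics/w4.png',s['pixels'][:,:,::-1])
"
```

```text
t 4.75 tcp [ 456.  -192.5  111.7] j [-28.8  -3.7 109.5  -0.   74.2 -61.7] F [-1.6  0.1  5. ] gap 25.3
R [[0.0, 0.84, 0.543], [-0.0, 0.543, -0.84], [-1.0, 0.0, 0.0]]
offset cm (tool now) [ 0.07 -0.18  0.02]
32.7 turn [ 0.19  0.02 -0.  ]
212.7 turn [-1.7981e+02  0.0000e+00  4.0000e-02]
```

View pics/w4.png

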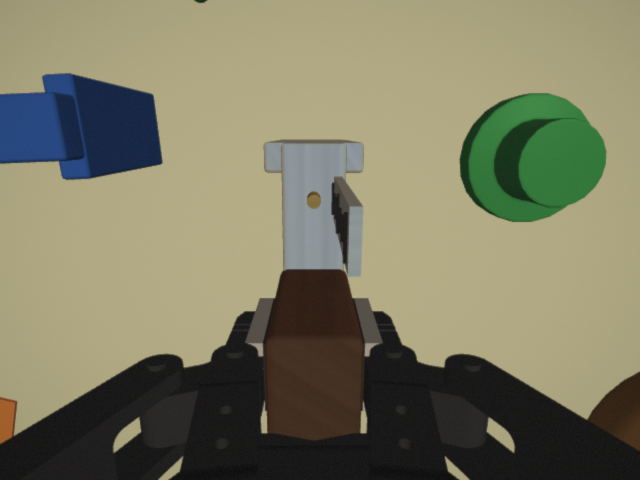

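The handle is gripped and centred, gap 25.3. Lifting.

Emit:
send_rows(
  offset=[
    [-1, 0, 0],
    [-2, 0, 0],
    [-2, 0, 0],
    [-2, 0, 0],
    [-2, 0, 0],
  ],
  dr=[
    [0, 0, 0],
    [0, 0, 0],
    [0, 0, 0],
    [0, 0, 0],
    [0, 0, 0],
  ],
  grip=[0, 0, 0, 0, 0],
  force=60,
)

```text
time: 5.42
tool_pos: [455.3, -192.0, 201.4]
tcp_rot: [-158.3, 89.9, 144.6]
ft_force: [0.2, 0.4, -4.5]
finger_gap: 25.1
```

```bash
python3 -c "
from h import *
import cv2
plan([491.3,44.9,200],32.7)
s=snapshot('scene');cv2.imwrite('pics/s1.png',s['pixels'][:,:,::-1])
"
```

```text
t 5.42 tcp [ 455.3 -192.   201.4] j [-28.8  -8.1 104.    0.   84.3 -61.7] F [ 0.2  0.4 -4.5] gap 25.1
R [[-0.001, 0.84, 0.543], [0.001, 0.543, -0.84], [-1.0, -0.001, -0.001]]
offset cm (tool now) [  0.16  15.88 -17.94]
32.7 turn [ 0.19 -0.08  0.03]
212.7 turn [-1.7981e+02 -5.0000e-02 -1.3000e-01]
```

View pics/s1.png

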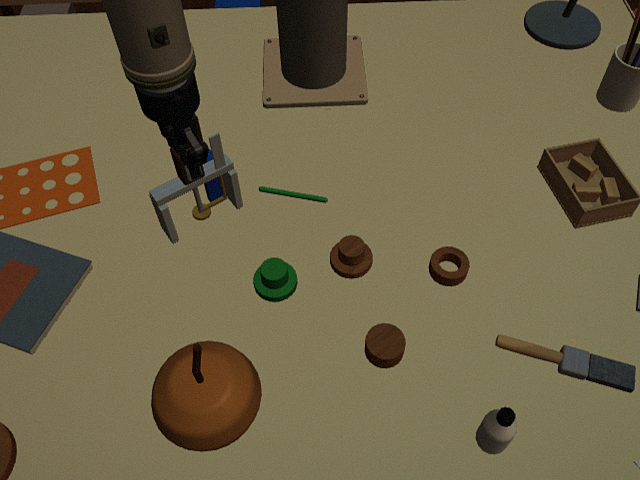

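The gauge hangs upright, about 90 mm up. Carrying it across to the stand.

Emit:
send_rows(
  offset=[
    [0, 1, -1.1],
    [0, 2, -2.3],
    [0, 2.4, -2.7],
    [0, 2.4, -2.7],
    [0, 2.4, -2.7],
  ],
  dr=[
    [0, 0, 0],
    [0, 0, 0],
    [0, 0, 0],
    [0, 0, 0],
    [0, 0, 0],
  ],
  grip=[0, 0, 0, 0, 0],
)

```text
time: 6.1
tool_pos: [478.1, -38.3, 199.6]
tcp_rot: [-143.3, 89.9, 159.6]
ft_force: [-0.0, -0.4, -4.0]
finger_gap: 25.8
```

Emit:
send_rows(
  offset=[
    [0, 2.4, -2.7],
    [0, 2, -2.3],
    [0, 1.3, -1.4],
    [0, 0, 0],
    [0, 0, 0],
  ],
  dr=[
    [0, 0, 0],
    [0, 0, 0],
    [0, 0, 0],
    [0, 0, 0],
    [0, 0, 0],
  ],
  grip=[0, 0, 0, 0, 0],
)

```text
time: 6.72
tool_pos: [491.4, 44.3, 200.3]
tcp_rot: [-115.7, 89.9, -172.8]
ft_force: [-0.2, 0.3, -4.5]
finger_gap: 25.2
```

```bash
python3 -c "
from h import *
import cv2
plan([491.3,44.9,200],32.7)
for n in('scene','top','wrist'):
  s=snapshot(n);cv2.imwrite('pics/%s2.png'%n,s['pixels'][:,:,::-1])
im=cv2.imread('pics/scene2.png')[130:290,260:420];a=cv2.resize(im,None,fx=3.5,fy=3.5,interpolation=3);cv2.imwrite('pics/sc2.png',a)
im=cv2.imread('pics/top2.png')[140:300,200:380];a=cv2.resize(im,None,fx=3.5,fy=3.5,interpolation=3);cv2.imwrite('pics/tc2.png',a)
"
```

```text
t 6.72 tcp [491.4  44.3 200.3] j [ -0.8  -8.2 104.1  -0.   84.2 -33.7] F [-0.2  0.3 -4.5] gap 25.2
R [[-0.002, 0.839, 0.543], [-0.0, 0.543, -0.839], [-1.0, -0.002, -0.001]]
offset cm (tool now) [ 0.03  0.02 -0.06]
32.7 turn [ 0.22 -0.04  0.09]
212.7 turn [-1.7978e+02 -1.5000e-01 -7.0000e-02]
```

View pics/sc2.png

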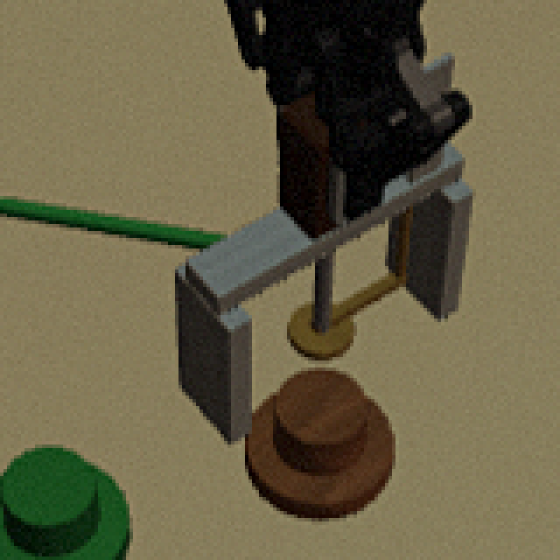

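View pics/tc2.png

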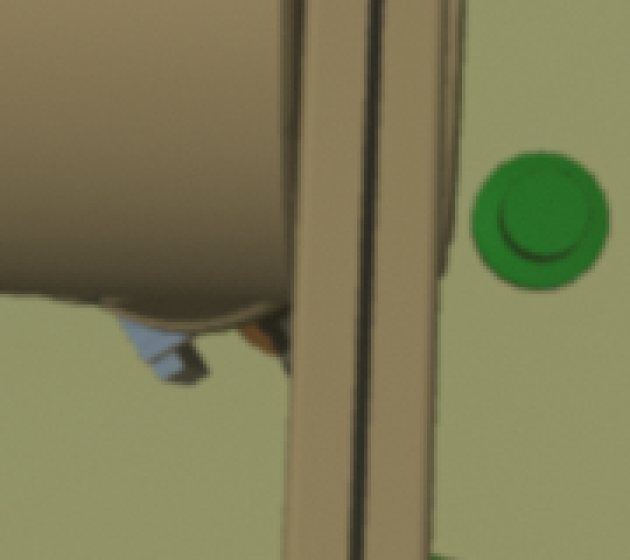

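View pics/wrist2.png

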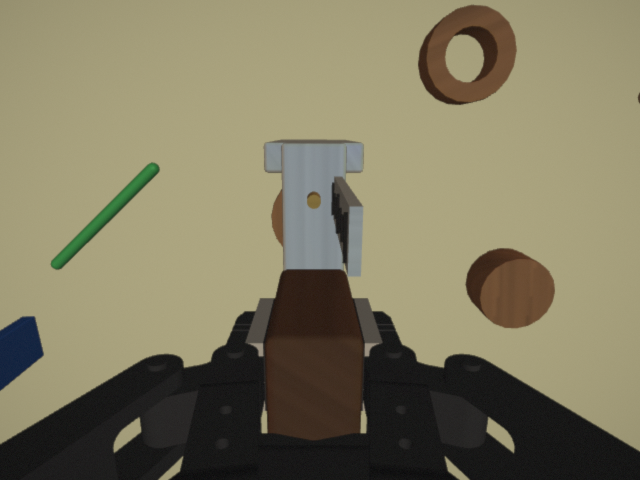

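```bash
python3 -c "
from h import *
s=snapshot('wrist');S=snapshot('scene')
th=np.linspace(0,2*np.pi,200)
for x,y in((491.3,44.9),(493.3,44.9),(491.3,46.9),(493.8,46.5)):
  for rad,z in((36,16),(36,0),(22,46)):
    q=proj(s,np.c_[x+rad*np.cos(th),y+rad*np.sin(th),0*th+z]);print((x,y),rad,z,q.min(0).round(1),q.max(0).round(1))
# scene: foot disc
for dx,dy in((0,0),(3,0),(0,3)):
 for z in(98.6,103.6):
  q=proj(S,np.c_[491.4+dx+15*np.cos(th),44.3+dy+15*np.sin(th),0*th+z]);print('foot',dx,dy,z,q.min(0).round(1),q.max(0).round(1))
"
python3 - <<'E'
import cv2
im=cv2.imread('pics/wrist2.png')[170:270,250:380];cv2.imwrite('pics/wc2.png',cv2.resize(im,None,fx=6,fy=6,interpolation=3))
im=cv2.imread('pics/scene2.png')[200:285,320:385];cv2.imwrite('pics/sc3.png',cv2.resize(im,None,fx=7,fy=7,interpolation=3)*1)
E
```

```text
(491.3, 44.9) 36 16 [266.4 172.6] [356.2 261. ]
(491.3, 44.9) 36 0 [268.5 170.8] [354.4 255.5]
(491.3, 44.9) 22 46 [281.  196.1] [341.1 254.9]
(493.3, 44.9) 36 16 [268.5 174. ] [358.3 262.2]
(493.3, 44.9) 36 0 [270.5 172.1] [356.3 256.7]
(493.3, 44.9) 22 46 [283.3 197.6] [343.4 256.3]
(491.3, 46.9) 36 16 [267.7 170.4] [357.7 259. ]
(491.3, 46.9) 36 0 [269.7 168.7] [355.7 253.6]
(491.3, 46.9) 22 46 [282.5 193.8] [342.7 252.8]
(493.8, 46.5) 36 16 [270.1 172.6] [359.9 261. ]
(493.8, 46.5) 36 0 [272.  170.8] [357.9 255.5]
(493.8, 46.5) 22 46 [285.1 196.1] [345.2 255. ]
foot 0 0 98.6 [342.5 218.2] [361.8 233.7]
foot 0 0 103.6 [342.6 216.3] [361.9 231.8]
foot 3 0 98.6 [342.7 219.7] [361.9 235.2]
foot 3 0 103.6 [342.7 217.8] [362.1 233.3]
foot 0 3 98.6 [344.5 218.1] [363.7 233.6]
foot 0 3 103.6 [344.5 216.2] [363.8 231.7]
```

View pics/wc2.png

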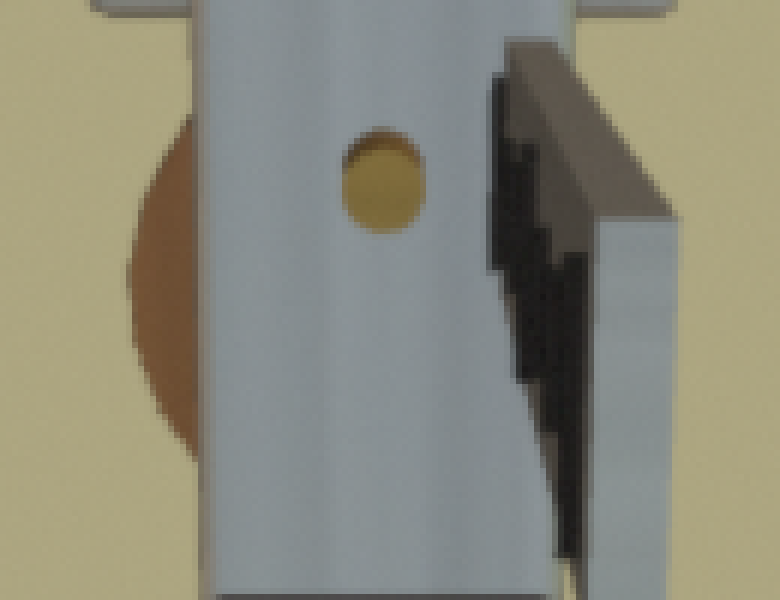

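View pics/sc3.png

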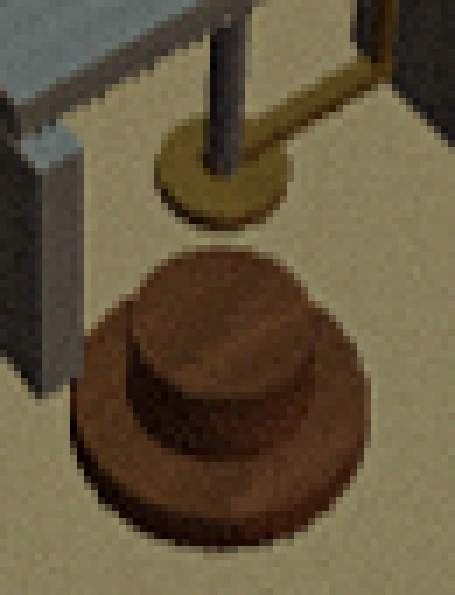

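The scene view shows the foot disc at columns 342–361 and rows 216–233, within about 1 mm of its predicted place over the neck. The wrist view suggests roughly 2.5 mm more along tool y, so I split the difference and lower.

Emit:
send_rows(
  offset=[
    [0, 0.15, -0.05],
    [1.5, 0, 0],
    [1.5, 0, 0],
    [1, 0, 0],
    [0.5, 0, 0],
  ],
  dr=[
    [0, 0, 0],
    [0, 0, 0],
    [0, 0, 0],
    [0, 0, 0],
    [0, 0, 0],
  ],
  grip=[0, 0, 0, 0, 0],
)

```text
time: 7.6
tool_pos: [492.4, 45.5, 154.8]
tcp_rot: [-124.6, 89.9, 178.2]
ft_force: [0.6, -0.2, -3.5]
finger_gap: 25.5
```

```bash
python3 -c "
from h import *
import cv2
plan([491.3,44.9,111.7],32.7)
s=snapshot('scene');im=s['pixels'][130:290,270:430,::-1];cv2.imwrite('pics/sc4.png',cv2.resize(im,None,fx=3.7,fy=3.7,interpolation=3))
"
```

```text
t 7.6 tcp [492.4  45.5 154.8] j [ -0.7  -6.1 107.    0.   79.2 -33.6] F [ 0.6 -0.2 -3.5] gap 25.5
R [[-0.002, 0.84, 0.543], [0.0, 0.543, -0.84], [-1.0, -0.002, -0.001]]
offset cm (tool now) [ 4.31 -0.12 -0.  ]
32.7 turn [ 0.19 -0.07  0.09]
212.7 turn [-1.7981e+02 -1.5000e-01 -1.0000e-01]
```

View pics/sc4.png

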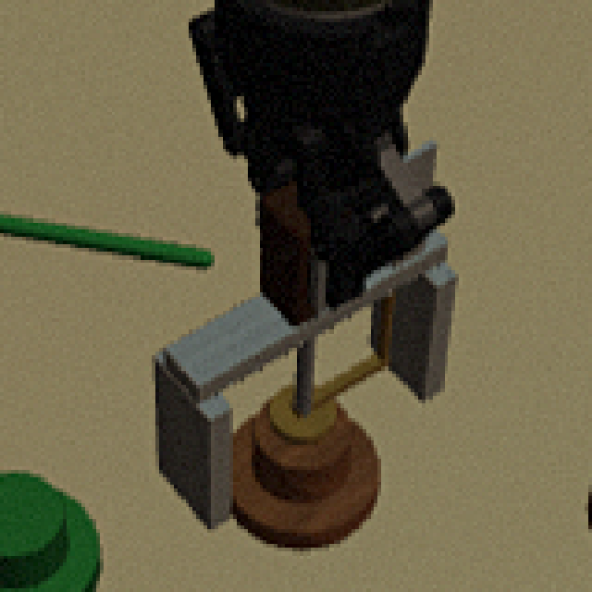

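The foot is just above the neck and centred on it (crop 303,413), and both legs straddle the flange. Lowering on.

Emit:
send_rows(
  offset=[
    [1, 0, 0],
    [1, 0, 0],
    [1, 0, 0],
    [0.8, 0, 0],
    [0.3, 0, 0],
  ],
  dr=[
    [0, 0, 0],
    [0, 0, 0],
    [0, 0, 0],
    [0, 0, 0],
    [0, 0, 0],
  ],
  grip=[0, 0, 0, 0, 0],
)

```text
time: 8.28
tool_pos: [492.8, 45.5, 114.5]
tcp_rot: [-120.5, 89.9, -177.6]
ft_force: [-1.5, -0.2, -2.7]
finger_gap: 25.5
```

Emit:
send_rows(
  offset=[
    [0.05, 0, 0],
    [0, 0, 0],
    [0, 0, 0],
  ],
  dr=[
    [0, 0, 0],
    [0, 0, 0],
    [0, 0, 0],
  ],
  grip=[0, 0, 0],
)

```text
time: 8.65
tool_pos: [493.2, 45.5, 115.0]
tcp_rot: [67.1, 90.0, 10.0]
ft_force: [-1.2, -0.1, -2.7]
finger_gap: 25.6
```

```bash
python3 -c "
from h import *
import cv2
plan([491.3,44.9,111.7],32.7)
s=snapshot('scene');im=s['pixels'][130:290,270:430,::-1];cv2.imwrite('pics/sc5.png',cv2.resize(im,None,fx=3.7,fy=3.7,interpolation=3))
"
```

```text
t 8.65 tcp [493.2  45.5 115. ] j [ -0.7  -3.8 109.2   0.   74.6 -33.5] F [-1.2 -0.1 -2.7] gap 25.6
R [[0.0, 0.84, 0.543], [0.0, 0.543, -0.84], [-1.0, 0.0, 0.0]]
offset cm (tool now) [ 0.33 -0.19 -0.05]
32.7 turn [ 0.19  0.   -0.01]
212.7 turn [-1.7981e+02  1.0000e-02  0.0000e+00]
```

View pics/sc5.png

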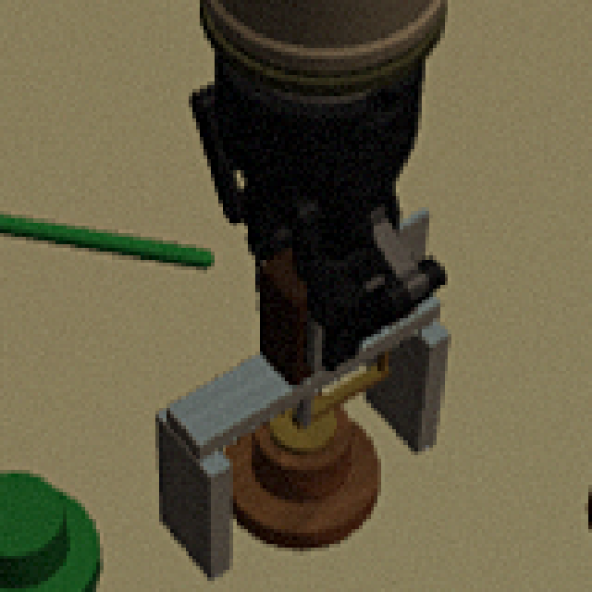

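Emit:
send_rows(
  offset=[
    [0.15, 0, 0],
    [0.1, 0, 0],
    [0, 0, 0],
  ],
  dr=[
    [0, 0, 0],
    [0, 0, 0],
    [0, 0, 0],
  ],
  grip=[0, 0, 0],
)

```text
time: 9.07
tool_pos: [493.3, 45.5, 112.3]
tcp_rot: [63.1, 90.0, 6.0]
ft_force: [-0.0, 0.1, -3.2]
finger_gap: 25.2
```

Emit:
send_rows(
  offset=[
    [0.1, 0, 0],
    [0, 0, 0],
    [0, 0, 0],
  ],
  dr=[
    [0, 0, 0],
    [0, 0, 0],
    [0, 0, 0],
  ],
  grip=[0, 0, 0],
)

```text
time: 9.45
tool_pos: [493.4, 45.5, 111.7]
tcp_rot: [62.8, 90.0, 5.6]
ft_force: [-1.6, 0.5, 2.5]
finger_gap: 25.5
```

The force has swung from −3.2 to +2.5 N at the same TCP height as at the grasp, so the soles are on the table. Releasing.

Emit:
send_rows(
  offset=[
    [0, 0, 0],
    [0, 0, 0],
    [0, 0, 0],
    [0, 0, 0],
    [0, 0, 0],
  ],
  dr=[
    [0, 0, 0],
    [0, 0, 0],
    [0, 0, 0],
    [0, 0, 0],
    [0, 0, 0],
  ],
  grip=[40, 70, 100, 100, 100],
)

```text
time: 10.07
tool_pos: [493.2, 45.5, 111.3]
tcp_rot: [54.5, 90.0, -2.6]
ft_force: [0.6, -0.3, -0.4]
finger_gap: 85.5
```

```bash
python3 -c "
from h import *
import cv2
plan([491.3,44.9,111.7],32.7)
s=snapshot('wrist');cv2.imwrite('pics/w6.png',s['pixels'][:,:,::-1])
"
```

```text
t 10.07 tcp [493.2  45.5 111.3] j [ -0.7  -3.6 109.4  -0.   74.1 -33.5] F [ 0.6 -0.3 -0.4] gap 85.5
R [[0.0, 0.84, 0.543], [-0.0, 0.543, -0.84], [-1.0, 0.0, 0.0]]
offset cm (tool now) [-0.04 -0.19 -0.05]
32.7 turn [ 0.18  0.   -0.  ]
212.7 turn [-179.82    0.      0.  ]
```

View pics/w6.png

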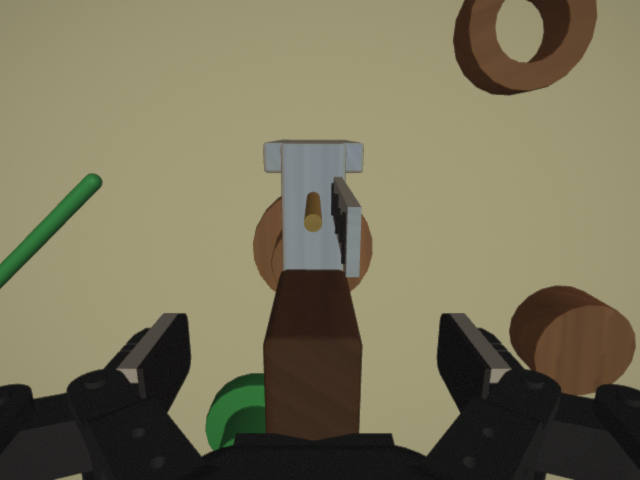

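Released. The gauge stands still between the open jaws, with the stand's flange even on both sides of the beam (columns 253–372). Retracting straight up, then backing away for a clear view.

Emit:
send_rows(
  offset=[
    [-1.5, 0, 0],
    [-4, 0, 0],
    [-5, 0, 0],
    [-4, 0, 0],
    [0, 0, 0],
  ],
  dr=[
    [0, 0, 0],
    [0, 0, 0],
    [0, 0, 0],
    [0, 0, 0],
    [0, 0, 0],
  ],
  grip=[100, 100, 100, 100, 100],
)

```text
time: 10.75
tool_pos: [495.5, 45.5, 262.0]
tcp_rot: [56.6, 89.5, -0.5]
ft_force: [-0.4, 0.4, 0.3]
finger_gap: 85.3
```

Emit:
send_rows(
  offset=[
    [0, -3, 4],
    [0, -3, 4],
    [0, -3, 4],
    [0, -3, 4],
    [0, -2, 3],
  ],
  dr=[
    [0, 0, 0],
    [0, 0, 0],
    [0, 0, 0],
    [0, 0, 0],
    [0, 0, 0],
  ],
  grip=[100, 100, 100, 100, 100],
)

```text
time: 11.38
tool_pos: [477.9, -191.9, 255.9]
tcp_rot: [-134.2, 90.0, 168.6]
ft_force: [0.4, -0.8, 0.3]
finger_gap: 85.1
```

```bash
python3 -c "
from h import *
import cv2
plan([491.3,44.9,111.7],32.7)
for n in('scene','top','wrist'):
  s=snapshot(n);cv2.imwrite('pics/%s7.png'%n,s['pixels'][:,:,::-1])
im=cv2.imread('pics/scene7.png')[150:300,290:410];cv2.imwrite('pics/sc7.png',cv2.resize(im,None,fx=4,fy=4,interpolation=3))
im=cv2.imread('pics/top7.png')[160:280,220:350];cv2.imwrite('pics/tc7.png',cv2.resize(im,None,fx=5,fy=5,interpolation=3))
"
```

```text
t 11.38 tcp [ 477.9 -191.9  255.9] j [-27.6  -6.3  96.6  -0.   89.8 -60.4] F [ 0.4 -0.8  0.3] gap 85.1
R [[-0.001, 0.84, 0.542], [0.0, 0.542, -0.84], [-1.0, -0.001, -0.001]]
offset cm (tool now) [ 14.42  13.97 -19.17]
32.7 turn [ 0.12 -0.03  0.03]
212.7 turn [-1.7988e+02 -5.0000e-02 -5.0000e-02]
```

View pics/sc7.png

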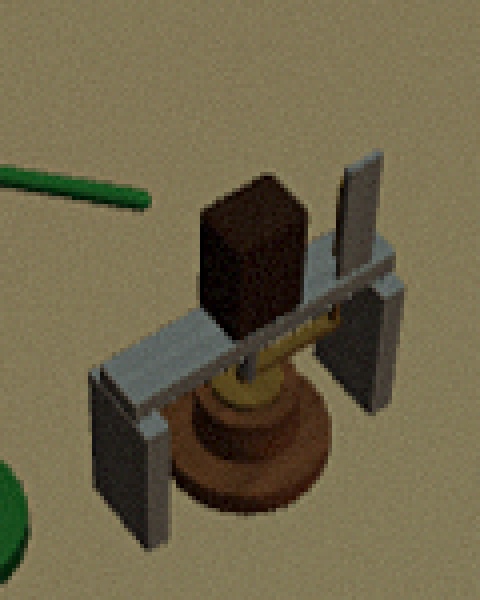

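View pics/tc7.png

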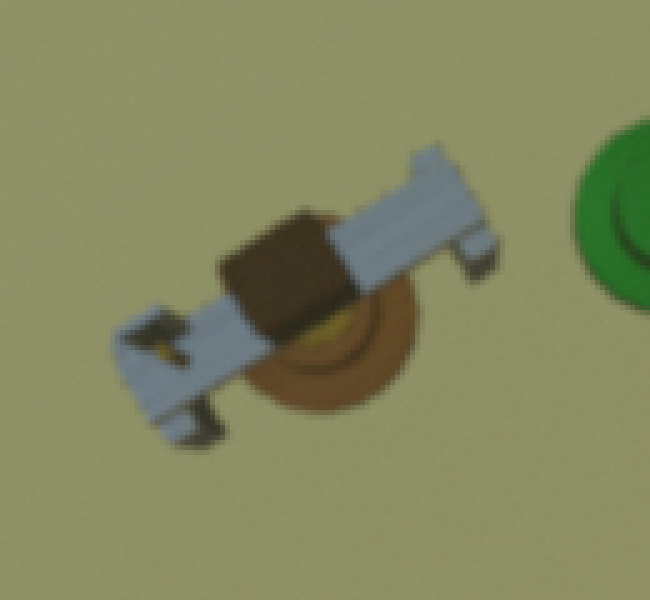

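```bash
python3 -c "
from h import *
S=snapshot('scene')
a=np.radians(32.9);c,sn=np.cos(a),np.sin(a)
for p in [(20,-64,0),(20,64,0),(12,-64,99),(12,64,99)]:
  print(p,(proj(S,[493.2+c*p[0]-sn*p[1],45.5+sn*p[0]+c*p[1],p[2]])-[290,150])*4)
"
```

```text
(20, -64, 0) [[149.4856205  555.43007196]]
(20, 64, 0) [[393.22031681 404.46073541]]
(12, -64, 99) [[136.01372186 406.53745841]]
(12, 64, 99) [[399.46881566 250.22160813]]
```

The final pictures match the model. Leg soles at crop (150,549) and (392,403) are within 2 px of where they should be, and the stand's flange edges have not moved (right 372.7, bottom 277.8 against 278.4). Handing in.

```bash
python3 -c "
from h import *
print(workorder.hand_in())"
```

```text
the job is handed in; nothing more can be done
None
```

I gripped the aluminium gauge by its handle, lifted it about 90 mm and carried it to the brown flanged stand. I lowered it until the soles took load (wrist force went from −3.2 to +2.5 N, at the same tool height as at the grasp), then released it and backed the arm away. It was handed in at about 11.5 s; no verdict was reported.

**Last checks:**
- **Gauge:** it stands upright over the stand, with the foot on the neck and about 2 mm off the stand's axis by my estimate. The soles are within 2 px of where they should appear.
- **Stand:** it did not move; its outline in the scene view is within 1 px of the start.
- **Robot:** the gripper is open and well clear, touching nothing.

**Disagreements:**
- The wrist camera put both the gauge and the stand about 2.5–4 mm further along the jaw axis than the fixed cameras did. At placing I split the difference.
- Heights from the fixed cameras read 2–3 mm low, so I used the tool height at the grasp as the reference.
- I could not read the foot joint directly and judged it from the pictures only.

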